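Close the sealant pot

TASK

Close the sealant pot: take the yellow disk out of its plywood rack, lay it flat on the blue mat with its knob up and let go, then take it by the knob, seat it level in the pot's mouth and let go. After that put the red ring over it, press it down against the springy gasket and screw it clockwise until it is fully home on the pot, and let go. Leave the other things on the counter where they are.

Things in the scene. Friction and masses are not known exactly. Their poses are not given: they have to be found in the camera images.
- disk_mid (a point): Yellow disk: plate 62 mm in diameter, 12 mm thick (lower edge bevelled 3 mm), with a black round knob 18 mm in diameter and 28 mm long on one face; 0.1 to 0.16 kg. The point is the plate's centre, 6 mm from either face; z points out on the knob's side. It starts on edge in the rack, knob along the rack's +x, leaning up to 0.1 rad.
- rack_mid (a point): Fixed open-topped plywood rack. The point: nominal centre of the standing disk, 35 mm above the counter (its rim rises to 66 mm). x: the disk's axis, roughly away from the robot. Walls 44 mm high enclose the knob: back 7 to 12 mm off at -x, front 38 to 42 mm at +x, sides 32.5 to 36.5 mm along y. Only the rim's upper part can be taken, from above.
- mat: Blue square mat fixed on the counter, 170 x 170 x 3 mm, empty. Origin: centre of its underside, on the counter.
- pot_mouth (a point): White sealant pot with a blue band, bolted down: 100 mm in diameter up to 88 mm high, foot 130 x 130 mm. The point is the centre of its mouth in the plane of the neck's rim, 120 mm above the counter; z up. The neck's bore is 65 mm, its outside diameter 74 mm.
- gasket_top (a point): Black springy gasket ring in the pot's bore; the point is the centre of its top, unloaded, 7 mm below the rim. A seated disk rests on it, its plate 5 mm proud of the rim (plate centre 1 mm below the rim). It begins to yield at about 5 N and is 5 mm down, plate flush with the rim, at about 13 N.
- thread (a point): Thread outside the neck, 14 mm below the rim: four equal ramps (83 mm over all), each 50 degrees long, then a stop, then a gap of about 36 degrees, repeating every 90 degrees. The angle at which they stand differs from start to start and is NOT given by this point's axes: find it by touch (or see it). Screwing takes up to 0.4 N m; more means the stop.
- ring_mid (a point): Red locking ring, 94 mm in diameter, 55 mm tall, 0.13 to 0.21 kg, lying right way up on the counter. The point: on its axis, half-way up (27.5 mm above its lower edge); z up. Skirt with 86 mm bore; flange on top (underside 21, top 25 mm above the lower edge) with a 40 mm opening for the disk's knob. Fully home on the pot, the point is about 7 mm above the rim; it stays there by itself.
- tab (a point): Middle of one of the ring's two upright tabs for turning it, which stand on the flange at the ring's +x (this one) and -x. Their outer faces are 60 mm apart; each is 8 mm thick along the ring's x, 26 mm wide along y, and rises 30 mm above the flange. The point is 26 mm from the ring's axis, 40 mm above its lower edge.
- pins (a point): On the ring's axis at the height of its four inner pins (5 mm thick, at +x, +y, -x, -y, 4 mm above the lower edge). Over a seated disk the ring's centre stands 15.5 to 20 mm above the rim with the pins on the ramps, 11.5 mm with the pins in the gaps. Then press 2 to 4 mm down (8 to 12 N) and turn clockwise seen from above: it draws down within 30 degrees; the stop comes 20 later.
- cartridge_a: Red-banded sealant cartridge with nozzle, upright, 49 mm in diameter, 240 mm tall; a bystander. Origin under its centre.
- tub: Green-capped tub, upright, 76 mm in diameter, 65 mm tall; a bystander. Origin under its centre.
- blank: Plain grey disk without knob, lying flat, 70 mm in diameter, 9 mm thick; a bystander. Origin under its centre.
- tape: Black and yellow tape measure, 62 x 38 x 50 mm; a bystander. Origin under its centre.
- knife: Putty knife lying flat; a bystander. Origin on its underside.
- paintbrush: Red paint brush lying flat; a bystander. Origin on its underside.
Mind the look-alikes: they are no part of the job. What is shaped like the part that bears disk_mid but orange is not meant. What is shaped like the part that bears pot_mouth but purple is not meant.

How it is judged:
By the outcome, as a careful person would: the job done as asked, in the order asked, and still so for the second after the job is handed in, with the robot touching nothing.
It also fails if it takes over 72 s, if anything falls off the work surface, if the arm or the gripper's body presses on something with over 40 N, if the wrist force passes 120 N, or if a joint passes its speed limit or range.

ROBOT

A 7-joint arm with a two-finger parallel gripper is mounted at the origin on the work surface. World frame = base frame: x ahead of the robot, y to its left, z up, the work surface at z = 0. Lengths are in m, angles in degrees, forces in N, time in s.
With the tool pointing down it reaches from about 0.4 to 0.875 m from the base axis. Payload 4.4 kg.
Tool frame: the origin (TCP) lies on the centre line of the jaws, within the pads' length; the fingertips stand 22 mm ahead of it and the grasp point (between the pads) lies 3 mm ahead of it; z points along the fingers, y is the line along which they close (so a half turn about z gives the same grasp; the last joint's range is limited). The gripper opens to 85 mm and grips with 20 to 120 N. Pads are 22 mm wide; open, the fingers measure 114 mm over their backs; the gripper's body (76 mm by 85 mm) begins 54 mm behind the grasp point. The pads swing forward as they close: fully open they stand 13 mm farther back than shut.
Start: joints at [-72.468, 36.005, 2.206, 86.941, -1.547, 57.084, -1.146], TCP at [0.236, 0.606, 0.253] pointing down, gripper open.
Joint ranges: [-175.42, 175.42], [-21.48, 121.26], [-71.46, 75.88], [10.55, 141.38], [-63.04, 243.04], [13.31, 113.54], [-168.57, 168.57]. Speed limits (degrees/s): [147.25, 147.25, 180, 180, 180, 180, 180].

INTERFACE

Orientations are given as [roll, pitch, yaw] about the fixed x, y, z axes, in that order (R = Rz(yaw) Ry(pitch) Rx(roll)).
In Python, from bench import * gives the robot as it stands. The module is installed in compiled form; this text tells all that it offers.
- The arm moves only by the tool move_arm, never from a script. Its argument "rows" is text: rows parted by semicolons, each of 6 numbers parted by spaces: the shift along the tool's x, y, z in m, then the turn, a rotation vector about the tool's x, y, z in units of 6 degrees (1.0 is 6 degrees). A call has 1 to 20 rows; each row is the pose to reach, as a shift and turn from the pose commanded when the call began, along the tool's axes at that moment; what a row does not reach only later rows make up. A row lasts 1/12 s, in which the tool goes at most 41.7 mm and 7.16 degrees, less where a joint would pass 70% of its speed; a pose out of reach is approached as far as the arm can. A call with a gripper value outside its range is refused whole. "gripper" is the finger opening in m, from 0 to 0.0854, set as the call begins (left out, the last holds). The fingers move at their own pace and stop on an object; "newtons" is the grip in N (left out, the last holds). Time passes only in rows, so rows that repeat a pose let the fingers close. It gives the time, the measured TCP pose, the force, the opening and the grip force at its end, in the units of the state.
- get_obs(): the state, without advancing time (a new reading comes with each control period).
- capture(name): name is "scene" or "side" or "wrist"; returns the picture (400x640x3 uint8, red, green, blue); there is no depth.
- calibration(name): a dict with "fx", "fy", "cx", "cy" (pixels), "origin" and "attitude" of the camera in the world. Camera axes: x right, y down, z forward; pixel columns grow to the right and rows downward; lengths in m; the calibration is good to about 2 mm. A picture is of the moment at which its call begins: read the wrist's pose just before it. calibration takes no time and is no camera call; for the wrist camera it gives the pose at the moment of the call.
- sign_off(): hands the job in; it is judged then, once.
The state is a dict: "time": time; "q": joint angles; "joint_velocities": joint speeds; "joint_torque": joint torques, N m; "position": TCP position; "eef_rot": TCP orientation; "contact_force": force on the tool from outside, world axes, zero at the start; "wrist_torque": the same for the moment, N m; "gripper_width": finger opening in m; "grip_force": force on a finger pad.
Only numpy, scipy, OpenCV 4.12 (cv2) and the standard library are available. Lean on these libraries where they do the work, as an engineer would, in place of code of your own. Each camera call takes 0.05 s, during which the arm holds its last target. There are 200 camera calls.

## Working session

There is one attempt and no reset: what is moved stays moved. The work goes in short steps, Python scripts to look and compute and a tool call to move; the robot and the scene stay as the last step left them, time stands still between calls to the robot, and variables do not carry over. Pictures are saved under pics/ and viewed, at most 10 in all, crops included, and the job is handed in when it is done.

Besides the shell and the picture viewer there is one more tool, called after "Emit:" as a command line: name --argument value ..., lists and objects as JSON in quotes. move_arm: Moves the arm, as the interface text tells. Its arguments: {"type":"object","properties":{"rows":{"type":"string"},"gripper":{"type":"number"},"newtons":{"type":"number"}},"required":["rows"]}

```bash
mkdir -p pics; python3 - <<'E'
from bench import *
import cv2
for n in ("scene","side"):
    im=capture(n); cv2.imwrite(f"pics/{n}0.png",im[:,:,::-1]); print(n,calibration(n))
o=get_obs(); print(o)
E
```

```text
scene {'fx': 383.33291290356203, 'fy': 383.33291290356203, 'cx': 318.89314050481556, 'cy': 195.86310396652897, 'origin': array([ 1.35045976, -0.10218862,  0.70183662]), 'attitude': array([-125.94794518,   -1.01302209,   86.2875148 ])}
side {'fx': 477.16182073248433, 'fy': 477.16182073248433, 'cx': 326.8848731921944, 'cy': 205.13578029350012, 'origin': array([-0.25840268, -0.86084452,  1.085611  ]), 'attitude': array([-130.63890871,   -1.01281932,  -43.0687598 ])}
{'time': 0.1, 'q': array([-72.46665191,  36.05383596,   2.20323547,  86.99096103,
        -1.54735105,  57.08389536,  -1.14455342]), 'joint_velocities': array([ 0.04368424, -0.21774708,  0.02743026, -0.21306087,  0.13953351,
       -0.02575292,  0.02742139]), 'joint_torque': array([ 2.37419983e-03, -5.64540732e+01,  1.23010084e+00, -1.93975031e+01,
        1.12002692e-02,  5.55163613e-03, -2.76803331e-05]), 'position': array([0.23593162, 0.60510189, 0.25247484]), 'eef_rot': array([-1.79901001e+02,  1.02350593e-03,  1.58697325e+02]), 'contact_force': array([-0.0824492 ,  0.67265324, -0.66719302]), 'wrist_torque': array([ 0.01258923, -0.03011838,  0.02411549]), 'grip_force': 0.0, 'gripper_width': 0.0854210586699343}
```

View pics/scene0.png

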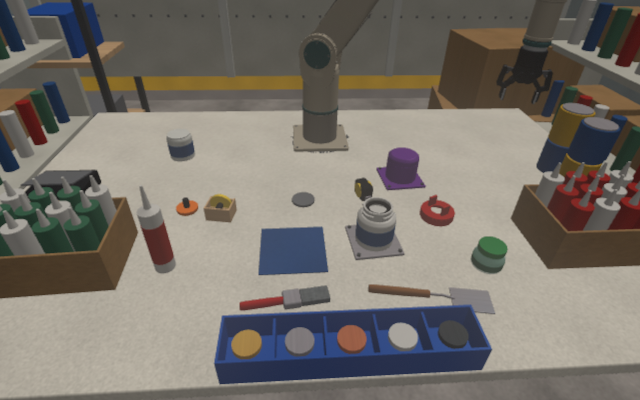

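View pics/side0.png

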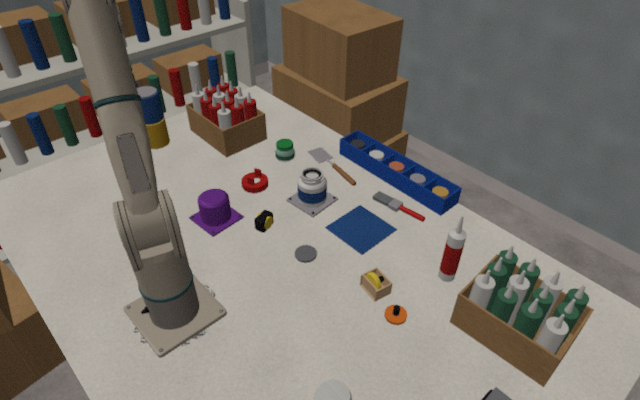

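Scene view: the yellow disk in the plywood rack is at (221,206). Its orange look-alike lies at (187,207), and the yellow lid in the blue tray at (246,343) has no rack, so the rack one fits. The white pot with the blue band is at (375,222); the purple one at (402,165) isn't meant. Red ring at (437,212), mat at (293,250). In the side view: rack (376,282), pot (312,188), ring (255,181), mat (361,229).

```bash
cat > h.py <<'E'
from bench import *
import numpy as np, cv2
from scipy.spatial.transform import Rotation as R
def cam(n):
    c=calibration(n); return c,R.from_euler('xyz',c['attitude'],degrees=True).as_matrix()
def ray(n,u,v,cc=None):
    c,M=cc or cam(n); d=M@np.array([(u-c['cx'])/c['fx'],(v-c['cy'])/c['fy'],1]); return np.array(c['origin']),d
def atz(n,u,v,z,cc=None):
    o,d=ray(n,u,v,cc); return o+d*(z-o[2])/d[2]
def proj(n,P,cc=None):
    c,M=cc or cam(n); p=(np.atleast_2d(P)-c['origin'])@M; return np.c_[c['fx']*p[:,0]/p[:,2]+c['cx'],c['fy']*p[:,1]/p[:,2]+c['cy']]
def tri(obs):
    A=np.zeros((3,3));b=np.zeros(3)
    for n,u,v in obs:
        o,d=ray(n,u,v);d/=np.linalg.norm(d);Q=np.eye(3)-np.outer(d,d);A+=Q;b+=Q@o
    return np.linalg.solve(A,b)
E
python3 - <<'E'
from h import *
print('wrist',calibration('wrist'))
t=[]
for n,cs in (("scene",[(221,206),(375,222),(437,212)]),("side",[(376,284),(312,190),(255,181)])):
    im=cv2.imread(f"pics/{n}0.png")
    row=[cv2.resize(im[v-32:v+32,u-28:u+28],None,fx=4.6,fy=4.6,interpolation=cv2.INTER_CUBIC) for u,v in cs]
    t.append(np.hstack(row))
cv2.imwrite("pics/m1.png",np.vstack(t)); 
print('ring',atz('scene',437,212,.025),atz('side',255,182,.025))
print('pot',atz('scene',377,208,.12),atz('side',312,175,.12))
print('rack',atz('scene',221,208,.03),atz('side',376,284,.03))
for u,v in [(263,230),(325,229),(327,271),(258,271)]: print('mat',atz('scene',u,v,.003))
E
```

```text
wrist {'fx': 337.53009158794794, 'fy': 337.53009158794794, 'cx': 320.60066703166456, 'cy': 205.42080323455, 'origin': array([0.1578773 , 0.63709214, 0.37321091]), 'attitude': array([1.61005205e+02, 2.71367843e-02, 6.86846787e+01])}
ring [0.51205286 0.30373311 0.025     ] [0.49382554 0.29567385 0.025     ]
pot [0.60751226 0.10126193 0.12      ] [0.59120295 0.09612137 0.12      ]
rack [ 0.47391009 -0.31206136  0.03      ] [ 0.46356924 -0.32121743  0.03      ]
mat [ 0.54309248 -0.19177748  0.003     ]
mat [ 0.54649516 -0.0206467   0.003     ]
mat [ 0.7026697  -0.02789671  0.003     ]
mat [ 0.69454306 -0.1959084   0.003     ]
```

View pics/m1.png

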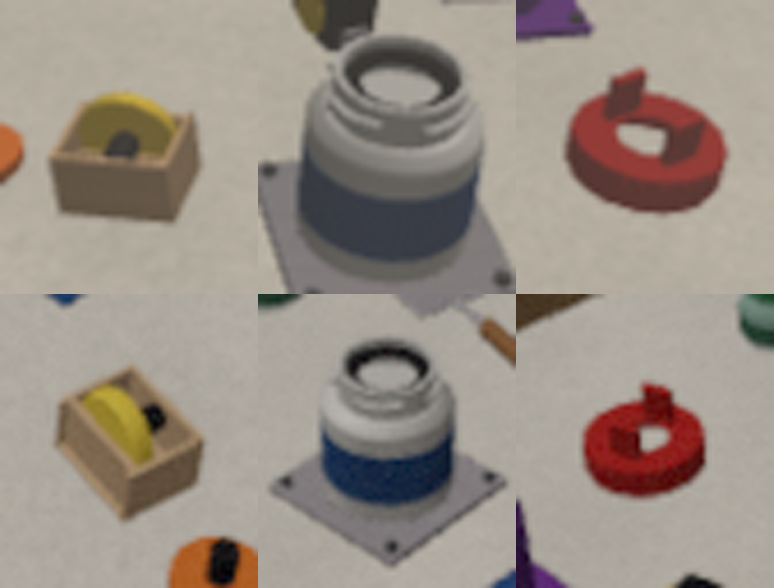

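The crop confirms it: the yellow disk stands in the plywood rack with its knob toward +x, the pot is white with a blue band, and the red ring has two tabs. Next is a wrist-camera tour, ring first.

Emit:
move_arm --rows "-0.36 -0.187 0 0 0 6.3;-0.36 -0.187 0 0 0 6.3;-0.36 -0.187 0 0 0 6.3;-0.36 -0.187 0 0 0 6.3;-0.36 -0.187 0 0 0 6.3;-0.36 -0.187 0 0 0 6.3;-0.36 -0.187 0 0 0 6.3;-0.36 -0.187 0 0 0 6.3;-0.36 -0.187 0 0 0 6.3;-0.36 -0.187 0 0 0 6.3;-0.36 -0.187 0 0 0 6.3;-0.36 -0.187 0 0 0 6.3;-0.36 -0.187 0 0 0 6.3"

```text
time: 1.18
position: [0.5028, 0.3012, 0.2529]
eef_rot: [-179.9, -0.1, 120.9]
contact_force: [-1.1, 0.6, 0.0]
gripper_width: 0.0854
grip_force: 0.0
```

```bash
cat >> h.py <<'E'
def go(p,rpy=None):
    o=get_obs();M=R.from_euler('xyz',o['eef_rot'],degrees=True)
    d=M.inv().apply(np.array(p)-o['position']); T=R.from_euler('xyz',rpy,degrees=True) if rpy is not None else M
    r=np.degrees((M.inv()*T).as_rotvec())/6
    print('row',*np.round(d,4),*np.round(r,3),'|n',int(np.ceil(max(np.linalg.norm(d)/.0417,np.linalg.norm(r)*6/7.16)))+1)
def shot(f,n='wrist'):
    c=cam(n); im=capture(n)[:,:,::-1].copy(); cv2.imwrite(f'pics/{f}.png',im); np.save(f'pics/{f}.npy',np.array([c],dtype=object),allow_pickle=True); return im,c
def load(f): return cv2.imread(f'pics/{f}.png'),tuple(np.load(f'pics/{f}.npy',allow_pickle=True)[0])
def st():
    o=get_obs(); print({k:np.round(o[k],4) for k in('time','position','eef_rot','q','contact_force','wrist_torque','gripper_width','grip_force')})
E
python3 - <<'E'
from h import *
st(); shot('w_ring')
go([.52,.1,.30],[180,0,100])
E
```

```text
{'time': np.float64(1.1833), 'position': array([0.5028, 0.3012, 0.2529]), 'eef_rot': array([-1.799401e+02, -6.580000e-02,  1.209216e+02]), 'q': array([-41.765 ,  31.2136,  12.661 ,  97.7307,  -8.3675,  52.0354,
         5.2092]), 'contact_force': array([-1.1263,  0.558 ,  0.0138]), 'wrist_torque': array([ 0.0403, -0.0262, -0.0038]), 'gripper_width': np.float64(0.0854), 'grip_force': np.float64(0.0)}
row -0.1822 -0.089 -0.0472 -0.011 -0.011 3.503 |n 6
```

Emit:
move_arm --rows "-0.224 -0.021 -0.047 0 0 3.6;-0.224 -0.021 -0.047 0 0 3.6;-0.224 -0.021 -0.047 0 0 3.6;-0.224 -0.021 -0.047 0 0 3.6;-0.224 -0.021 -0.047 0 0 3.6;-0.224 -0.021 -0.047 0 0 3.6;-0.224 -0.021 -0.047 0 0 3.6;-0.224 -0.021 -0.047 0 0 3.6"

```text
time: 1.9
position: [0.6005, 0.0981, 0.3003]
eef_rot: [180.0, -0.0, 99.3]
contact_force: [-0.5, 1.2, 0.1]
gripper_width: 0.0853
grip_force: 0.0
```

```bash
python3 - <<'E'
from h import *
st(); shot('w_pot')
go([.47,-.315,.25],[180,0,90])
E
```

```text
{'time': np.float64(1.9), 'position': array([0.6005, 0.0981, 0.3003]), 'eef_rot': array([ 1.799986e+02, -4.320000e-02,  9.928680e+01]), 'q': array([-24.1197,  30.963 ,  19.7295,  90.9096, -11.6017,  60.1478,
         8.0961]), 'contact_force': array([-0.5346,  1.1762,  0.1057]), 'wrist_torque': array([0.0825, 0.0035, 0.0034]), 'gripper_width': np.float64(0.0853), 'grip_force': np.float64(0.0)}
row -0.3881 -0.1961 0.0494 -0.011 -0.017 1.573 |n 12
```

Emit:
move_arm --rows "-0.388 -0.196 0.05 0 0 1.6;-0.388 -0.196 0.05 0 0 1.6;-0.388 -0.196 0.05 0 0 1.6;-0.388 -0.196 0.05 0 0 1.6;-0.388 -0.196 0.05 0 0 1.6;-0.388 -0.196 0.05 0 0 1.6;-0.388 -0.196 0.05 0 0 1.6;-0.388 -0.196 0.05 0 0 1.6;-0.388 -0.196 0.05 0 0 1.6;-0.388 -0.196 0.05 0 0 1.6;-0.388 -0.196 0.05 0 0 1.6;-0.388 -0.196 0.05 0 0 1.6;-0.388 -0.196 0.05 0 0 1.6"

```text
time: 3.03
position: [0.4703, -0.3154, 0.2496]
eef_rot: [-180.0, -0.1, 89.8]
contact_force: [0.3, -0.4, -0.7]
gripper_width: 0.0853
grip_force: 0.0
```

```bash
python3 - <<'E'
from h import *
st(); r,_=shot('w_rack')
a,_=load('w_ring');b,_=load('w_pot')
# project guesses and make a montage: 400x300 crops
def crop(im,c,P):
    u,v=proj('wrist',P,c)[0].astype(int); u=np.clip(u,100,539);v=np.clip(v,75,324);print(u-100,v-75)
    return cv2.resize(im[v-75:v+75,u-100:u+100],None,fx=2,fy=2,interpolation=cv2.INTER_CUBIC)
R1=crop(*load('w_rack'),[.47,-.315,.05]);R2=crop(*load('w_ring'),[.503,.3,.03]);R3=crop(*load('w_pot'),[.6,.098,.12])
full=cv2.resize(r,(400,250)); full=cv2.copyMakeBorder(full,0,50,0,0,cv2.BORDER_CONSTANT)
cv2.imwrite('pics/m2.png',np.vstack([np.hstack([R1,R2]),np.hstack([R3,full])]))
E
```

```text
{'time': np.float64(3.0333), 'position': array([ 0.4703, -0.3154,  0.2496]), 'eef_rot': array([-1.799616e+02, -1.074000e-01,  8.975790e+01]), 'q': array([ 16.6652,  30.8404,  22.0904, 101.2105, -14.4817,  50.8404,
        44.9169]), 'contact_force': array([ 0.3142, -0.3563, -0.6929]), 'wrist_torque': array([ 0.006 , -0.0347, -0.0061]), 'gripper_width': np.float64(0.0853), 'grip_force': np.float64(0.0)}
220 106
219 101
219 112
```

View pics/m2.png

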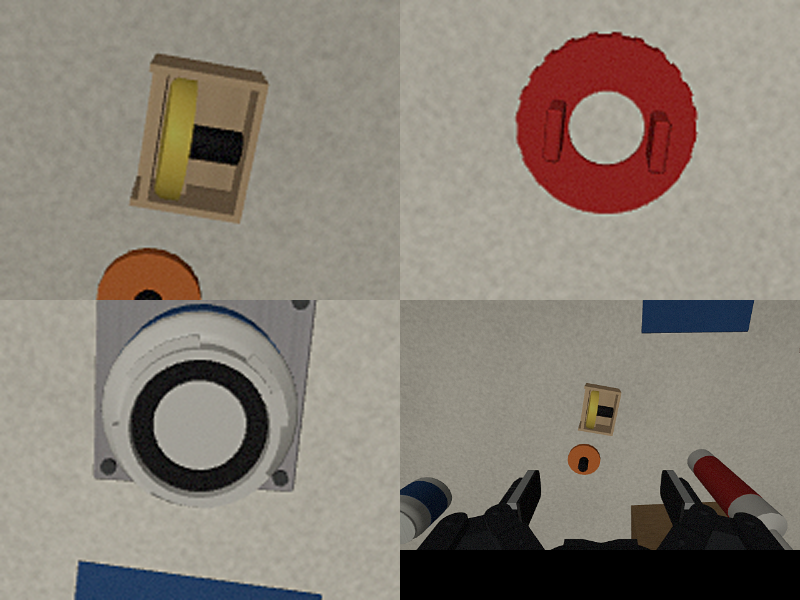

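```bash
cat > fit.py <<'E'
from h import *
from scipy.optimize import least_squares
# rack corners (top rim, z=.044), crop offset 220,106 scale 2
_,c=load('w_rack')
px=np.array([(152,66),(266,84),(240,210),(133,193)])/2+[220,106]
for p in px: print('top44',np.round(atz('wrist',*p,.044,c),4))
im,c=load('w_rack'); hsv=cv2.cvtColor(im,cv2.COLOR_BGR2HSV)
y=cv2.inRange(hsv,(22,90,60),(35,255,255)); y[:106]=0;y[256:]=0
n,l,s,ce=cv2.connectedComponentsWithStats(y); k=1+np.argmax(s[1:,4]); m=l==k; print('yellow',s[k],ce[k])
for r in range(s[k][1],s[k][1]+s[k][3],5):
    xs=np.where(m[r])[0]; print(r,xs.min(),xs.max(),end=' ; ')
print()
# ring
im,c=load('w_ring'); hsv=cv2.cvtColor(im,cv2.COLOR_BGR2HSV)
m=cv2.inRange(hsv,(0,120,50),(10,255,255))|cv2.inRange(hsv,(170,120,50),(180,255,255)); m[:100]=0;m[260:]=0
n,l,s,ce=cv2.connectedComponentsWithStats(m);k=1+np.argmax(s[1:,4]);print('ring',s[k])
hole=((l!=k)*255).astype('uint8'); n,l2,s2,ce2=cv2.connectedComponentsWithStats(hole); 
for i in range(1,n):
    if 300<s2[i][4]<4000: print('hole',s2[i],ce2[i],atz('wrist',*ce2[i],.021,c),atz('wrist',*ce2[i],.025,c))
# tab tops centres (z=.055) from crop 219,101
for p in [(558,103),(545,160),(661,115),(657,172)]: 
    q=np.array([(p[0]-400)/2+219,p[1]/2+101]); print('tab',q,np.round(atz('wrist',*q,.055,c),4))
# pot gasket: black annulus, top z=.113
im,c=load('w_pot'); g=cv2.cvtColor(im,cv2.COLOR_BGR2GRAY); m=(g<60).astype('uint8'); m[:112]=0;m[262:]=0;m[:,:240]=0;m[:,:][:,400:]=0
n,l,s,ce=cv2.connectedComponentsWithStats(m);k=1+np.argmax(s[1:,4]); print('gasket',s[k])
ct=max(cv2.findContours((l==k).astype('uint8'),0,1)[0],key=len); e=cv2.fitEllipse(ct); print(e)
P=np.array([atz('wrist',*p[0],.113,c)[:2] for p in ct]); A=np.c_[2*P,np.ones(len(P))]; x=np.linalg.lstsq(A,(P**2).sum(1),rcond=None)[0]; print('circ',x[:2],np.sqrt(x[2]+x[0]**2+x[1]**2))
E
python3 fit.py
```

```text
top44 [ 0.447  -0.2743  0.044 ]
top44 [ 0.5018 -0.2832  0.044 ]
top44 [ 0.4901 -0.3478  0.044 ]
top44 [ 0.4355 -0.3383  0.044 ]
yellow [297 145  22  61 872] [307.75344037 174.86353211]
145 308 312 ; 150 305 318 ; 155 304 317 ; 160 303 317 ; 165 302 316 ; 170 301 316 ; 175 301 315 ; 180 300 314 ; 185 299 313 ; 190 299 312 ; 195 298 311 ; 200 297 310 ; 205 302 309 ; 
ring [ 277  117   90   91 5229]
hole [ 303  147   38   36 1100] [321.74181818 164.44272727] [0.49935365 0.31100999 0.021     ] [0.49890659 0.31172992 0.025     ]
tab [298.  152.5] [0.4704 0.3154 0.055 ]
tab [291.5 181. ] [0.4787 0.288  0.055 ]
tab [349.5 158.5] [0.5153 0.3356 0.055 ]
tab [347.5 187. ] [0.5287 0.3109 0.055 ]
gasket [ 284  142   69   66 1880]
((318.2640075683594, 174.40213012695312), (64.88916778564453, 67.50456237792969), 86.62948608398438)
circ [0.59732442 0.10710773] 0.03135385261074766
```

```bash
python3 - <<'E'
from h import *
_,c=load('w_rack')
rx=np.array([np.cos(np.radians(-9.7)),np.sin(np.radians(-9.7))]);ry=np.array([-rx[1],rx[0]])
m=np.array([.4533,-.3114])
for p,z in [((302.5,165),.064),((301,175),.066),((299.5,185),.064)]:
    q=atz('wrist',*p,z,c)[:2]-m; print('left edge rel',q@rx,q@ry)
print('ends',[((atz('wrist',*p,.04,c)[:2]-m)@ry).round(4) for p in[(310,145),(305,206)]])
# knob tip centre, z~.035
q=atz('wrist',230/2+220,146/2+106,.04,c)[:2]-m; print('knob',q@rx,q@ry)
# predicted pixels of back/front upper edges no lean, in wrist
T=lambda x,y,z:np.r_[m+rx*x+ry*y,z]
print(proj('wrist',[T(-.006,0,.066),T(.006,0,.066),T(-.007,0,.044),T(-.012,0,.044),T(.042,0,.044),T(.038,0,.044)],c).round(1))
im,_=load('w_rack'); 
for r in (165,175,185): print([tuple(int(v) for v in im[r,x]) for x in range(288,326,2)])
go([*m+rx*0.0,.12],[180,0,80.3])
E
```

```text
left edge rel -0.0022437208908282972 0.01587263052134806
left edge rel -0.0021942273856635636 0.006796130745065902
left edge rel -0.0022203381746064813 -0.0034682222834520418
ends [np.float64(0.0314), np.float64(-0.0316)]
knob 0.031708717482977974 0.0018402114144050877
[[295.9 181.4]
 [308.6 183.4]
 [296.4 175.6]
 [291.4 174.8]
 [345.  183.4]
 [341.  182.8]]
[(127, 138, 143), (127, 137, 143), (126, 140, 147), (90, 119, 140), (88, 115, 136), (97, 124, 144), (42, 58, 70), (47, 99, 116), (58, 145, 158), (67, 148, 161), (59, 143, 156), (55, 137, 154), (60, 138, 155), (60, 138, 153), (52, 136, 154), (88, 112, 133), (89, 116, 136), (86, 114, 134), (86, 114, 135)]
[(127, 139, 141), (131, 142, 145), (90, 119, 140), (87, 116, 137), (91, 118, 138), (77, 103, 120), (58, 105, 125), (51, 119, 136), (63, 145, 158), (67, 150, 158), (66, 149, 158), (61, 143, 154), (60, 141, 154), (65, 149, 165), (24, 33, 39), (28, 26, 24), (19, 13, 24), (23, 19, 27), (23, 18, 18)]
[(134, 145, 147), (93, 119, 141), (91, 116, 139), (87, 115, 137), (97, 124, 147), (95, 120, 145), (34, 91, 105), (52, 132, 150), (54, 133, 149), (59, 136, 153), (55, 134, 152), (51, 131, 152), (53, 133, 151), (61, 99, 118), (29, 42, 50), (15, 27, 33), (21, 22, 25), (9, 7, 12), (1, 0, 0)]
row 0.0023 -0.0177 0.1297 -0.004 -0.024 1.598 |n 5
```

```bash
python3 - <<'E'
from h import *
go([.4572,-.3121,.12],[184.8,0,80.3]);go([.4572,-.3121,.069],[184.8,0,80.3])
E
```

```text
row 0.0016 -0.0138 0.1297 0.794 0.043 1.598 |n 5
row 0.0015 -0.0138 0.1807 0.794 0.043 1.598 |n 6
```

Emit:
move_arm --rows "0.0015 -0.0138 0.1 0.8 0.04 1.6;0.0015 -0.0138 0.13 0.8 0.04 1.6;0.0015 -0.0138 0.13 0.8 0.04 1.6;0.0015 -0.0138 0.13 0.8 0.04 1.6;0.0015 -0.0138 0.14 0.8 0.04 1.6;0.0015 -0.0138 0.16 0.8 0.04 1.6;0.0015 -0.0138 0.175 0.8 0.04 1.6;0.0015 -0.0138 0.181 0.8 0.04 1.6;0.0015 -0.0138 0.181 0.8 0.04 1.6;0.0015 -0.0138 0.181 0.8 0.04 1.6" --gripper 0.04 --newtons 60

```text
time: 3.92
position: [0.4573, -0.3155, 0.0708]
eef_rot: [-175.3, 0.2, 80.1]
contact_force: [-0.5, -0.7, 0.8]
gripper_width: 0.0402
grip_force: 0.0
```

Emit:
move_arm --rows "0 0 0 0 0 0;0 0 0 0 0 0;0 0 0 0 0 0;0 0 0 0 0 0;0 0 0 0 0 0;0 0 0 0 0 0" --gripper 0.0

```text
time: 4.42
position: [0.457, -0.316, 0.0706]
eef_rot: [-175.3, 0.2, 80.1]
contact_force: [-0.5, 0.3, 6.9]
gripper_width: 0.0105
grip_force: 61.9
```

Emit:
move_arm --rows "0 0 -0.01 0 0 0;0 0 -0.02 0 0 0;0 0 -0.035 0 0 0;0 0 -0.055 0 0 0;0 0 -0.08 0 0 0;0 0 -0.11 0 0 0;0 0 -0.15 0 0 0;0 0 -0.15 0 0 0;0 0 -0.15 0 0 0"

```text
time: 5.17
position: [0.4694, -0.318, 0.2217]
eef_rot: [-175.5, 0.3, 80.1]
contact_force: [0.5, 0.2, -2.3]
gripper_width: 0.0104
grip_force: 60.9
```

```bash
python3 - <<'E'
from h import *
st(); im,c=shot('w_lift'); s=capture('side')[:,:,::-1]
u,v=proj('side',get_obs()['position'])[0].astype(int)
cv2.imwrite('pics/m3.png',np.hstack([im[200:400,170:470],cv2.resize(s[v-60:v+60,u-90:u+90],(450,300))[:200*1] if 0 else cv2.resize(s[v-50:v+50,u-75:u+75],(300,200))]))
# laying pose: az
go([.60,-.125,.15],[180,0,80]);go([.60,-.125,.15],[180-66,0,80])
E
```

```text
{'time': np.float64(5.1667), 'position': array([ 0.4694, -0.318 ,  0.2217]), 'eef_rot': array([-175.4726,    0.262 ,   80.1021]), 'q': array([ 14.1896,  35.3788,  25.6793,  99.3954, -15.4546,  53.0636,
        36.0633]), 'contact_force': array([ 0.5479,  0.2434, -2.2542]), 'wrist_torque': array([-0.0155, -0.1213,  0.0147]), 'gripper_width': np.float64(0.0104), 'grip_force': np.float64(60.9378)}
row 0.2115 0.1028 0.0597 -0.811 0.019 0.015 |n 7
row 0.2115 0.1028 0.0597 -11.811 0.008 0.025 |n 11
```

View pics/m3.png

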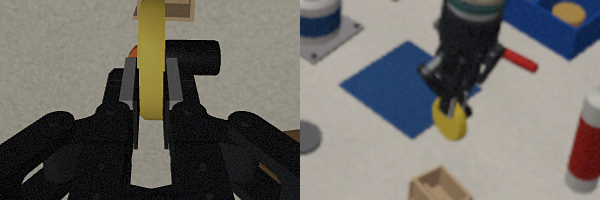

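```bash
python3 - <<'E'
from h import *
go([.594,-.104,.09],[180-66,0,80])
E
```

```text
row 0.2312 0.0984 0.1203 -11.811 0.008 0.025 |n 11
```

Emit:
move_arm --rows "0.04 0.018 0 -1 0 0;0.08 0.035 0.01 -2.2 0 0;0.12 0.05 0.02 -3.3 0 0;0.155 0.065 0.03 -4.4 0 0;0.19 0.08 0.045 -5.5 0 0;0.22 0.092 0.06 -6.6 0 0;0.231 0.098 0.08 -7.7 0 0;0.231 0.098 0.1 -8.8 0 0;0.231 0.098 0.11 -9.9 0 0;0.231 0.098 0.12 -11 0 0;0.231 0.098 0.12 -11.8 0 0;0.231 0.098 0.12 -11.8 0 0;0.231 0.098 0.12 -11.8 0 0"

```text
time: 6.35
position: [0.6835, -0.137, 0.2797]
eef_rot: [145.2, -0.7, 80.9]
contact_force: [-0.5, 0.6, -0.2]
gripper_width: 0.0103
grip_force: 60.9
```

```bash
python3 - <<'E'
from h import *
st(); go([.594,-.104,.045],[180-66,0,80]); go([.594,-.104,.036],[180-66,0,80])
E
```

```text
{'time': np.float64(6.35), 'position': array([ 0.6835, -0.137 ,  0.2797]), 'eef_rot': array([145.1668,  -0.7312,  80.8509]), 'q': array([ -5.9399,  28.6704,  22.3114, 111.4977, -62.9832,  13.3628,
        59.7138]), 'contact_force': array([-0.4601,  0.6247, -0.1987]), 'wrist_torque': array([ 0.0696,  0.7753, -0.0177]), 'gripper_width': np.float64(0.0103), 'grip_force': np.float64(60.9185)}
row 0.0154 -0.2111 0.1393 -5.195 -0.189 -0.004 |n 8
row 0.0152 -0.2162 0.1467 -5.195 -0.189 -0.004 |n 8
```

```bash
cat > kin.py <<'E'
from h import *
from scipy.optimize import least_squares
import itertools
D=[([-72.46665,36.0538,2.2032,86.991,-1.5474,57.0839,-1.1446],[.23593,.6051,.25247],[-179.901,0.001,158.697]),
([-41.765,31.2136,12.661,97.7307,-8.3675,52.0354,5.2092],[.5028,.3012,.2529],[-179.94,-.0658,120.9216]),
([-24.1197,30.963,19.7295,90.9096,-11.6017,60.1478,8.0961],[.6005,.0981,.3003],[179.9986,-.0432,99.2868]),
([16.6652,30.8404,22.0904,101.2105,-14.4817,50.8404,44.9169],[.4703,-.3154,.2496],[-179.9616,-.1074,89.7579]),
([14.1896,35.3788,25.6793,99.3954,-15.4546,53.0636,36.0633],[.4694,-.318,.2217],[-175.4726,.262,80.1021]),
([-5.9399,28.6704,22.3114,111.4977,-62.9832,13.3628,59.7138],[.6835,-.137,.2797],[145.1668,-.7312,80.8509])]
Z=lambda a:R.from_euler('z',a,degrees=True); Y=lambda a:R.from_euler('y',a,degrees=True)
def fk(q,p,s):
    z1,L2,L3,L4,a,b,c,off=p[:8]
    r=Z(s[0]*q[0]+p[8]); x=np.array([0,0,z1])
    r=r*Y(q[1])*Z(s[1]*q[2]); x=x+r.apply([a,0,L2])
    r=r*Y(s[2]*q[3])*Z(s[3]*q[4]); x=x+r.apply([b,0,L3])
    r=r*Y(s[4]*q[5]); x=x+r.apply([c,0,L4]); r=r*Z(s[5]*q[6]+off)
    return x,r
def res(p,s):
    o=[]
    for q,x,e in D:
        X,r=fk(q,p,s); o+=list((X-x)*10); o+=list((r.inv()*R.from_euler('xyz',e,degrees=True)).as_rotvec()*3)
    return np.array(o)
if __name__=='__main__':
    best=[]
    for s in itertools.product([1,-1],repeat=6):
        if s[2]!=1 or s[4]!=1: continue
        for off in (0,90,180,270):
            f=least_squares(lambda p:res(p,s),[.3,.35,.35,.25,0,0,0,off,0]); best.append((f.cost,s,f.x))
    best.sort(key=lambda t:t[0])
    for b in best[:3]: print(b[0],b[1],b[2].round(4))
    np.save('kin.npy',np.array([best[0][1],best[0][2]],dtype=object),allow_pickle=True)
E
python3 kin.py
```

```text
0.003272498602609778 (-1, -1, 1, -1, 1, -1) [ 3.52400e-01  5.44400e-01  3.76900e-01  3.18300e-01  2.25000e-02
  3.10000e-03  3.70000e-03  8.77182e+01 -2.35330e+00]
0.003272498602609781 (-1, -1, 1, -1, 1, -1) [ 3.52400e-01  5.44400e-01  3.76900e-01  3.18300e-01  2.25000e-02
  3.10000e-03  3.70000e-03  8.77182e+01 -2.35330e+00]
0.0032724986026098153 (-1, -1, 1, -1, 1, -1) [ 3.52400e-01  5.44400e-01  3.76900e-01  3.18300e-01  2.25000e-02
  3.10000e-03  3.70000e-03  8.77182e+01 -2.35330e+00]
```

```bash
cat > ik.py <<'E'
from kin import *
s,p=np.load('kin.npy',allow_pickle=True)
lo=np.array([-175.42,-21.48,-71.46,10.55,-63.04,13.31,-168.57])+4;hi=np.array([175.42,121.26,75.88,141.38,243.04,113.54,168.57])-4
def ik(x,rpy,q0):
    T=R.from_euler('xyz',rpy,degrees=True)
    def f(q):
        X,r=fk(q,p,s); return np.r_[(X-x)*20,(r.inv()*T).as_rotvec()*5,(q-q0)/20000]
    g=least_squares(f,np.clip(q0,lo+.1,hi-.1),bounds=(lo,hi),max_nfev=60); return np.abs(f(g.x)[:6]).max(),g.x
E
python3 - <<'E'
from ik import *
rng=np.random.default_rng(0)
cur=np.array(D[-1][0]); mid=(lo+hi)/2
for th in (66,55,45):
  for yaw in range(-180,180,30):
    h=np.array([np.sin(np.radians(yaw)),-np.cos(np.radians(yaw))]); t=np.radians(th)
    tcp=np.r_[np.array([.622,-.109])-h*.028,.003+.0665*np.cos(t)+.006*np.sin(t)]
    best=min((ik(tcp,[180-th,0,yaw],q0) for q0 in [cur,mid]+[cur+rng.normal(0,35,7) for _ in range(5)]),key=lambda r:(r[0]>.02)*1e3+r[0]+np.abs(r[1]-cur).max()/1e3)
    if best[0]<.03: print(th,yaw,round(best[0],4),best[1].round(0))
E
```

```text
66 -180 0.0 [ 50.  82. -38.  67. -16.  76. 127.]
66 -30 0.0 [ -38.   96.   72.   56.  -21.   90. -113.]
66 0 0.0 [-56.  97.  72.  87. -22.  50. -97.]
66 120 0.0002 [ 77.  93. -59. 124. 195.  19. -95.]
66 150 0.0001 [ 62.  77. -39.  97. -39.  40. 141.]
55 -180 0.0 [ 44.  72. -28.  74. -20.  69. 130.]
55 -150 0.0 [ 38.  86. -50.  45.  13. 101. 127.]
55 -60 0.016 [ -13.   84.   30.   36.   -0.  110. -146.]
55 -30 0.0 [ -39.   91.   72.   65.  -27.   83. -108.]
55 0 0.0 [-54.  90.  72.  92. -32.  47. -85.]
55 60 0.0001 [  23.   74.  -43.  136.  145.   96. -157.]
55 120 0.0 [ 74.  89. -67. 126. 147.  25. -56.]
55 150 0.0 [ 59.  70. -40. 101. -32.  32. 130.]
45 -180 0.0001 [ 41.  66. -25.  79. -18.  62. 128.]
45 -150 0.0001 [ 39.  78. -47.  56.  14.  89. 126.]
45 -120 0.0001 [ 23.  81. -37.  37.  19. 109. 151.]
45 -60 0.0 [ -23.   86.   66.   49.  -34.  102. -128.]
45 -30 0.0 [ -39.   86.   72.   72.  -34.   77. -102.]
45 0 0.0 [-51.  84.  72.  95. -41.  46. -72.]
45 30 0.0 [   8.   61.  -34.  118.  104.   71. -165.]
45 60 0.0001 [  23.   64.  -41.  134.  137.   75. -155.]
45 90 0.0 [  56.   83.  -67.  137.  150.   68. -100.]
45 120 0.0 [ 69.  80. -67. 125. 131.  27. -52.]
45 150 0.0 [ 52.  62. -32. 103. -36.  30. 127.]
```

```bash
python3 - <<'E'
from ik import *
print('cart',atz('scene',160,264,0),atz('side',447,277,0))
t=np.radians(60);yaw=150
h=np.array([np.sin(np.radians(yaw)),-np.cos(np.radians(yaw))])
tcp=np.array([.622,-.109])-h*.028; print(tcp)
q=np.array(D[-1][0])
for th,z in ((0,.22),(20,.2),(40,.16),(60,.1),(60,.042)):
    e,q=ik(np.r_[tcp,z],[180-th,0,yaw],q); print(th,z,round(e,4),q.round(0))
go([*tcp,.22],[180,0,yaw])
E
```

```text
cart [ 0.65664682 -0.43973124  0.        ] [ 0.66165839 -0.43062592  0.        ]
[ 0.608      -0.13324871]
0 0.22 0.0 [ -6.  38.  27.  94. -20.  53.  88.]
20 0.2 0.0 [ 12.  37.  13. 100. -38.  48. 109.]
40 0.16 0.0 [ 30.  45.  -1. 104. -56.  50. 134.]
60 0.1 0.0 [ 49.  61. -20. 102. -59.  51. 149.]
60 0.042 0.0 [ 49.  67. -20. 100. -59.  48. 153.]
row -0.0091 -0.0958 0.006 5.148 3.396 -11.187 |n 12
```

Emit:
move_arm --rows "-0.009 -0.096 0.006 5.1 3.4 -11.2;-0.009 -0.096 0.006 5.1 3.4 -11.2;-0.009 -0.096 0.006 5.1 3.4 -11.2;-0.009 -0.096 0.006 5.1 3.4 -11.2;-0.009 -0.096 0.006 5.1 3.4 -11.2;-0.009 -0.096 0.006 5.1 3.4 -11.2;-0.009 -0.096 0.006 5.1 3.4 -11.2;-0.009 -0.096 0.006 5.1 3.4 -11.2;-0.009 -0.096 0.006 5.1 3.4 -11.2;-0.009 -0.096 0.006 5.1 3.4 -11.2;-0.009 -0.096 0.006 5.1 3.4 -11.2;-0.009 -0.096 0.006 5.1 3.4 -11.2;-0.009 -0.096 0.006 5.1 3.4 -11.2"

```text
time: 7.43
position: [0.608, -0.1321, 0.2193]
eef_rot: [179.7, 0.1, 150.1]
contact_force: [-0.1, -1.2, -1.7]
gripper_width: 0.0103
grip_force: 60.9
```

```bash
python3 - <<'E'
from h import *
st(); go([.608,-.133,.16],[180-40,0,150])
E
```

```text
{'time': np.float64(7.4333), 'position': array([ 0.608 , -0.1321,  0.2193]), 'eef_rot': array([1.797385e+02, 1.316000e-01, 1.500849e+02]), 'q': array([ -5.6236,  37.9466,  25.7343,  94.4203, -20.0774,  52.0469,
        87.8883]), 'contact_force': array([-0.0839, -1.2093, -1.6918]), 'wrist_torque': array([-0.0086, -0.0198,  0.031 ]), 'gripper_width': np.float64(0.0103), 'grip_force': np.float64(60.8524)}
row -0.0003 -0.001 0.0593 -6.623 0.016 0.021 |n 7
```

Matches my IK closely. Tilting to 40°.

Emit:
move_arm --rows "0 0 0.02 -1 0 0;0 0 0.03 -2 0 0;0 0 0.04 -3 0 0;0 0 0.05 -4 0 0;0 0 0.06 -5 0 0;0 0 0.06 -6 0 0;0 0 0.06 -6.6 0 0;0 0 0.06 -6.6 0 0;0 0 0.06 -6.6 0 0"

```text
time: 8.18
position: [0.6068, -0.134, 0.1585]
eef_rot: [140.4, -0.0, 149.9]
contact_force: [0.1, -0.0, -0.6]
gripper_width: 0.0108
grip_force: 60.9
```

```bash
python3 - <<'E'
from h import *
st(); go([.608,-.133,.09],[180-60,0,150])
E
```

```text
{'time': np.float64(8.1833), 'position': array([ 0.6068, -0.134 ,  0.1585]), 'eef_rot': array([ 1.403502e+02, -2.640000e-02,  1.499035e+02]), 'q': array([ 33.4743,  44.4482,  -6.4688, 103.7083, -53.7196,  45.5247,
       132.1388]), 'contact_force': array([ 0.0816, -0.0101, -0.5536]), 'wrist_torque': array([-0.6901,  0.3989,  0.0537]), 'gripper_width': np.float64(0.0108), 'grip_force': np.float64(60.9487)}
row -0.0005 -0.0425 0.0537 -3.392 0.01 -0.014 |n 4
```

Works. On to 60°.

Emit:
move_arm --rows "0 -0.012 0.015 -0.9 0 0;0 -0.024 0.03 -1.8 0 0;0 -0.036 0.045 -2.7 0 0;0 -0.042 0.054 -3.4 0 0;0 -0.042 0.054 -3.4 0 0;0 -0.042 0.054 -3.4 0 0"

```text
time: 8.68
position: [0.6089, -0.1291, 0.0896]
eef_rot: [119.9, -0.1, 150.2]
contact_force: [1.0, 0.5, -0.5]
gripper_width: 0.0108
grip_force: 61.0
```

```bash
python3 - <<'E'
from h import *
st(); go([.608,-.133,.05],[180-60,0,150]);go([.608,-.133,.040],[180-60,0,150])
s,c=shot('s_tilt','scene')
cv2.imwrite('pics/t.png',cv2.resize(s[170:290,210:370],None,fx=3,fy=3))
E
```

```text
{'time': np.float64(8.6833), 'position': array([ 0.6089, -0.1291,  0.0896]), 'eef_rot': array([ 1.199217e+02, -1.144000e-01,  1.502302e+02]), 'q': array([ 49.5468,  61.6602, -21.8267, 101.9577, -60.5418,  47.8459,
       151.0413]), 'contact_force': array([ 0.9505,  0.5448, -0.5324]), 'wrist_torque': array([-9.692e-01,  5.178e-01, -2.000e-04]), 'gripper_width': np.float64(0.0108), 'grip_force': np.float64(60.9664)}
row -0.0013 -0.0362 0.0164 0.013 -0.043 0.003 |n 2
row -0.0013 -0.0449 0.0214 0.013 -0.043 0.003 |n 3
```

View pics/t.png

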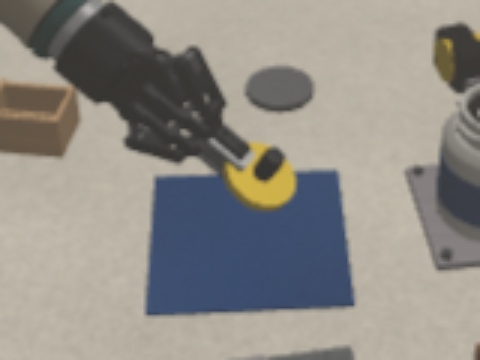

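Emit:
move_arm --rows "-0.001 -0.01 0.005 0 0 0;-0.001 -0.02 0.009 0 0 0;-0.001 -0.029 0.013 0 0 0;-0.001 -0.036 0.0164 0 0 0;-0.001 -0.04 0.019 0 0 0;-0.001 -0.04 0.019 0 0 0"

```text
time: 9.23
position: [0.6079, -0.1327, 0.0451]
eef_rot: [119.8, -0.0, 150.2]
contact_force: [0.5, -0.4, -1.6]
gripper_width: 0.0104
grip_force: 60.9
```

Emit:
move_arm --rows "0 -0.0017 0.001 0 0 0;0 -0.0035 0.002 0 0 0;0 -0.0035 0.002 0 0 0"

```text
time: 9.48
position: [0.6083, -0.133, 0.0422]
eef_rot: [119.8, 0.1, 150.2]
contact_force: [-0.6, 0.9, -1.0]
gripper_width: 0.0103
grip_force: 60.9
```

Emit:
move_arm --rows "0 -0.0009 0.0005 0 0 0;0 -0.0017 0.001 0 0 0;0 -0.0026 0.0015 0 0 0;0 -0.0026 0.0015 0 0 0"

```text
time: 9.82
position: [0.6083, -0.133, 0.0393]
eef_rot: [119.8, 0.1, 150.2]
contact_force: [-0.2, 0.6, -2.0]
gripper_width: 0.0105
grip_force: 60.9
```

Emit:
move_arm --rows "0 -0.0009 0.0005 0 0 0;0 -0.0017 0.001 0 0 0;0 -0.0026 0.0015 0 0 0;0 -0.0026 0.0015 0 0 0"

```text
time: 10.15
position: [0.6088, -0.1326, 0.0379]
eef_rot: [119.6, 0.1, 150.2]
contact_force: [-3.0, -2.2, 5.0]
gripper_width: 0.0101
grip_force: 61.8
```

Emit:
move_arm --rows "0 0 0 0 0 0;0 0 0 0 0 0;0 0.002 -0.001 0 0 0;0 0.002 -0.005 0 0 0;0 0.002 -0.01 0 0 0;0 0.002 -0.017 0 0 0;0 0.002 -0.024 0 0 0;0 0.002 -0.032 0 0 0;0 0.002 -0.045 0 0 0;0 0.002 -0.06 0 0 0;0 0.002 -0.08 0 0 0;0 0.002 -0.1 0 0 0;0 0.002 -0.1 0 0 0" --gripper 0.022

```text
time: 11.23
position: [0.5646, -0.2136, 0.0888]
eef_rot: [120.1, 0.2, 149.9]
contact_force: [-0.5, -0.4, -0.9]
gripper_width: 0.0216
grip_force: 0.0
```

```bash
python3 - <<'E'
from h import *
st(); go([.55,-.13,.22],[180,0,150]); go([.55,-.13,.22],[180,0,90])
s,c=shot('s_laid','scene')
cv2.imwrite('pics/t2.png',cv2.resize(s[170:290,210:370],None,fx=3,fy=3))
E
```

```text
{'time': np.float64(11.2333), 'position': array([ 0.5646, -0.2136,  0.0888]), 'eef_rot': array([120.0933,   0.2425, 149.8892]), 'q': array([ 55.3887,  61.7057, -17.4982,  98.2628, -53.9649,  55.528 ,
       149.907 ]), 'contact_force': array([-0.4871, -0.4065, -0.8763]), 'wrist_torque': array([-0.815 ,  0.4684, -0.0641]), 'gripper_width': np.float64(0.0216), 'grip_force': np.float64(0.0)}
row 0.054 0.1463 -0.0097 9.984 0.046 0.004 |n 10
row 0.054 0.1463 -0.0097 9.047 -5.167 9.044 |n 13
```

View pics/t2.png

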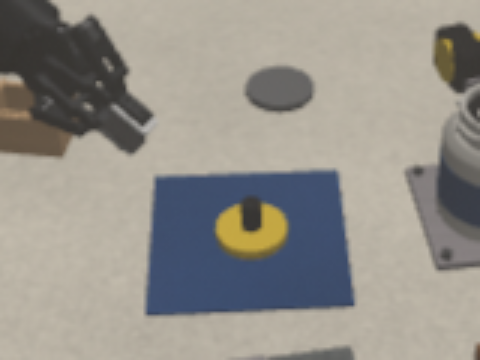

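Shows the disk lying flat on the mat, knob up, at about (294,246) in the full picture. Now I'll come upright above it and measure.

```bash
python3 - <<'E'
from h import *
print(atz('scene',210+251/3,170+226/3,.013), atz('scene',210+251/3,170+203/3,.043))
go([.60,-.11,.20],[180,0,90])
E
```

```text
[ 0.61871746 -0.10810338  0.013     ] [ 0.62240523 -0.10751892  0.043     ]
row 0.0201 0.1492 0.0352 9.055 -5.192 9.052 |n 13
```

Emit:
move_arm --rows "0 0.035 -0.02 1 -0.5 1;0 0.07 -0.03 2 -1 2;0.01 0.11 0 3 -1.5 3;0.02 0.15 0.035 4 -2.2 4;0.02 0.15 0.035 9.05 -5.2 9.05;0.02 0.15 0.035 9.05 -5.2 9.05;0.02 0.15 0.035 9.05 -5.2 9.05;0.02 0.15 0.035 9.05 -5.2 9.05;0.02 0.15 0.035 9.05 -5.2 9.05;0.02 0.15 0.035 9.05 -5.2 9.05;0.02 0.15 0.035 9.05 -5.2 9.05;0.02 0.15 0.035 9.05 -5.2 9.05;0.02 0.15 0.035 9.05 -5.2 9.05;0.02 0.15 0.035 9.05 -5.2 9.05" --gripper 0.04

```text
time: 12.45
position: [0.6015, -0.1021, 0.1994]
eef_rot: [-179.9, -0.2, 90.6]
contact_force: [-0.7, 1.0, -0.8]
gripper_width: 0.0399
grip_force: 0.0
```

```bash
cat >> h.py <<'E'
def circ(im,c,m,z,band=None):
    n,l,s,ce=cv2.connectedComponentsWithStats(m.astype('uint8'));k=1+np.argmax(s[1:,4])
    ct=max(cv2.findContours((l==k).astype('uint8'),0,1)[0],key=len)[:,0]
    P=np.array([atz('wrist',*p,z,c)[:2] for p in ct])
    f=lambda x:np.hypot(P[:,0]-x[0],P[:,1]-x[1])-x[2]
    from scipy.optimize import least_squares
    g=least_squares(f,[*P.mean(0),.03],loss='soft_l1',f_scale=.001); return g.x,s[k]
E
python3 - <<'E'
from h import *
st(); im,c=shot('w_disk'); hsv=cv2.cvtColor(im,cv2.COLOR_BGR2HSV)
m=cv2.inRange(hsv,(20,90,50),(36,255,255)); m=cv2.morphologyEx(m,cv2.MORPH_CLOSE,np.ones((3,3)))
print(circ(im,c,m,.013))
# knob top: dark blob inside yellow area
n,l,s,ce=cv2.connectedComponentsWithStats(m);k=1+np.argmax(s[1:,4]);x,y,w,h,_=s[k]
g=cv2.cvtColor(im,cv2.COLOR_BGR2GRAY); d=np.zeros_like(g); d[y-10:y+h,x:x+w]=(g[y-10:y+h,x:x+w]<55)
n,l,s,ce=cv2.connectedComponentsWithStats(d);k=1+np.argmax(s[1:,4]);print('knob',s[k],ce[k],atz('wrist',*ce[k],.03,c))
go([.6187,-.108,.05],[180,0,90])
E
```

```text
{'time': np.float64(12.45), 'position': array([ 0.6015, -0.1021,  0.1994]), 'eef_rot': array([-179.9109,   -0.2363,   90.5911]), 'q': array([-12.4051,  40.078 ,  32.7384,  97.2852, -26.9626,  50.8395,
        32.2447]), 'contact_force': array([-0.7404,  1.0309, -0.8291]), 'wrist_torque': array([-0.0395, -0.0563,  0.0036]), 'gripper_width': np.float64(0.0399), 'grip_force': np.float64(0.0)}
(array([ 0.62025333, -0.10658259,  0.03097344]), array([ 308,  158,   66,   65, 2907], dtype=int32))
knob [332 184  21  26 423] [341.49408983 196.44917258] [ 0.6203334 -0.1069056  0.03     ]
row -0.005 0.0184 0.1495 -0.011 -0.044 0.083 |n 5
```

Emit:
move_arm --rows "-0.0048 0.0188 0.04 0 -0.04 0.1;-0.0048 0.0188 0.075 0 -0.04 0.1;-0.0048 0.0188 0.11 0 -0.04 0.1;-0.0048 0.0188 0.135 0 -0.04 0.1;-0.0048 0.0188 0.15 0 -0.04 0.1;-0.0048 0.0188 0.157 0 -0.04 0.1;-0.0048 0.0188 0.157 0 -0.04 0.1;-0.0048 0.0188 0.157 0 -0.04 0.1" --gripper 0.04

```text
time: 13.17
position: [0.6191, -0.1114, 0.0442]
eef_rot: [179.9, 0.0, 89.6]
contact_force: [0.3, -0.3, 0.2]
gripper_width: 0.0399
grip_force: 0.0
```

Emit:
move_arm --rows "0 0 0 0 0 0;0 0 0 0 0 0;0 0 0 0 0 0;0 0 0 0 0 0;0 0 0 0 0 0" --gripper 0.0 --newtons 50

```text
time: 13.58
position: [0.6202, -0.1109, 0.0453]
eef_rot: [179.8, 0.1, 89.6]
contact_force: [-0.1, -0.6, 6.3]
gripper_width: 0.0163
grip_force: 48.8
```

```bash
python3 - <<'E'
from h import *
st(); go([.615,-.107,.25],[180,0,90]); go([.55,.105,.25],[180,0,90])
E
```

```text
{'time': np.float64(13.5833), 'position': array([ 0.6202, -0.1109,  0.0453]), 'eef_rot': array([1.798297e+02, 5.870000e-02, 8.963000e+01]), 'q': array([ -7.1248,  52.6579,  25.0817,  98.854 , -34.6973,  36.2341,
        37.4733]), 'contact_force': array([-0.1004, -0.5997,  6.3464]), 'wrist_torque': array([-0.085 ,  0.2665, -0.0502]), 'gripper_width': np.float64(0.0163), 'grip_force': np.float64(48.7933)}
row 0.0036 -0.0046 -0.2047 0.028 0.01 -0.062 |n 6
row 0.2152 -0.071 -0.2051 0.028 0.01 -0.062 |n 9
```

Emit:
move_arm --rows "0 0 -0.03 0 0 0;0 0 -0.07 0 0 0;0.01 0 -0.11 0 0 0;0.04 -0.01 -0.14 0 0 0;0.08 -0.02 -0.16 0 0 0;0.12 -0.02 -0.165 0 0 0;0.16 -0.023 -0.165 0 0 0;0.2 -0.023 -0.165 0 0 0;0.214 -0.023 -0.165 0.03 0 0;0.214 -0.023 -0.165 0.03 0 0;0.214 -0.023 -0.165 0.03 0 0;0.214 -0.023 -0.165 0.03 0 0"

```text
time: 14.58
position: [0.5975, 0.1022, 0.2087]
eef_rot: [-179.9, 0.1, 89.6]
contact_force: [0.2, -0.2, -1.2]
gripper_width: 0.0161
grip_force: 49.2
```

```bash
python3 - <<'E'
from h import *
st(); im,c=shot('w_held'); hsv=cv2.cvtColor(im,cv2.COLOR_BGR2HSV)
m=cv2.inRange(hsv,(20,90,50),(36,255,255)); m=cv2.morphologyEx(m,cv2.MORPH_CLOSE,np.ones((5,5)))
z=get_obs()['position'][2]-.0453+.015
print(z,circ(im,c,m,z))
go([.5972,.1037,.175],[180,0,90])
for n in('scene','side'):
    a=cv2.imread(f'pics/{n}0.png'); g=cv2.cvtColor(a,cv2.COLOR_BGR2GRAY); x,y=((350,195),(297,168))[n=='side']
    b=g[y:y+25,x:x+50]; mm=(b<75).astype('uint8'); nn,l,s,ce=cv2.connectedComponentsWithStats(mm); print(n,[(s[i],ce[i]+[x,y]) for i in range(1,nn) if s[i][4]>40])
E
```

```text
{'time': np.float64(14.5833), 'position': array([0.5975, 0.1022, 0.2087]), 'eef_rot': array([-1.798582e+02,  1.046000e-01,  8.955010e+01]), 'q': array([-33.4961,  39.7352,  35.4145,  97.4577, -27.892 ,  52.0631,
        12.8088]), 'contact_force': array([ 0.1885, -0.1732, -1.2074]), 'wrist_torque': array([-0.0088, -0.0007, -0.0208]), 'gripper_width': np.float64(0.0161), 'grip_force': np.float64(49.1504)}
0.17841486308660542 (array([0.59752888, 0.11078179, 0.02861145]), array([ 259,  197,  124,   90, 6469], dtype=int32))
row 0.0022 -0.0003 0.0337 -0.024 0.017 -0.087 |n 2
scene [(array([16,  6, 25, 11, 98], dtype=int32), array([378.36734694, 204.09183673]))]
side [(array([ 6,  1, 18,  7, 54], dtype=int32), array([311.01851852, 171.46296296]))]
```

```bash
python3 - <<'E'
from h import *
im,c=load('w_held'); s=capture('side')[:,:,::-1]; u,v=proj('side',[.597,.107,.14])[0].astype(int)
cv2.imwrite('pics/t3.png',np.hstack([im[100:400,120:520],cv2.resize(s[v-50:v+50,u-66:u+67],(400,300))]))
E
```

```text
(no output)
```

View pics/t3.png

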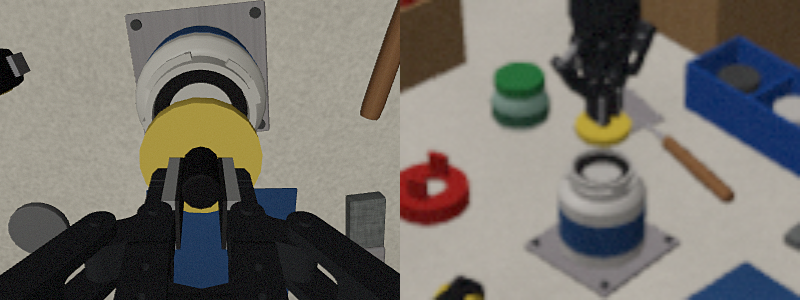

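The plate hangs level from the knob over the pot, and the gasket ring shows behind it. Next I'll fit the plate's arc and the visible rim arc.

```bash
python3 - <<'E'
from h import *
from scipy.optimize import least_squares
im,c=load('w_held'); hsv=cv2.cvtColor(im,cv2.COLOR_BGR2HSV)
m=cv2.inRange(hsv,(20,90,50),(36,255,255)); m=cv2.morphologyEx(m,cv2.MORPH_CLOSE,np.ones((5,5)))
n,l,s,ce=cv2.connectedComponentsWithStats(m);k=1+np.argmax(s[1:,4])
ct=max(cv2.findContours((l==k).astype('uint8'),0,1)[0],key=len)[:,0]; ct=ct[ct[:,1]<262]
# visible outline = top face edge on near side(image top): z ~ top of plate
for z in (.1785,.1665):
    P=np.array([atz('wrist',*p,z,c)[:2] for p in ct]); g=least_squares(lambda x:np.hypot(P[:,0]-x[0],P[:,1]-x[1])-x[2],[.597,.105,.031],loss='soft_l1',f_scale=.0005); print('disk',z,g.x.round(4),g.cost)
def inter(f,box,z,rr):
    im,c=load(f); g=cv2.cvtColor(im,cv2.COLOR_BGR2GRAY); x0,y0,x1,y1=box
    mm=np.zeros_like(g); mm[y0:y1,x0:x1]=g[y0:y1,x0:x1]<60
    n,l,s,ce=cv2.connectedComponentsWithStats(mm);k=1+np.argmax(s[1:,4])
    ct=max(cv2.findContours((l==k).astype('uint8'),0,1)[0],key=len)[:,0]
    # far arc: gasket z=.113 r=32.5 ; near arc: rim z=.12 r=32.5
    A=np.array([atz('wrist',*p,.113,c)[:2] for p in ct]);B=np.array([atz('wrist',*p,.12,c)[:2] for p in ct])
    fn=lambda x:np.maximum(np.hypot(*(A-x[:2]).T),np.hypot(*(B-x[:2]).T))-x[2]
    h=least_squares(fn,[.597,.107,.032],loss='soft_l1',f_scale=.0005); print('pot',f,s[k],h.x.round(4),h.cost)
inter('w_pot',(240,112,400,262),0,0)
E
```

```text
disk 0.1785 [0.5977 0.1217 0.0204] 0.0006113960638830309
disk 0.1665 [0.5976 0.1164 0.022 ] 0.0006640968244631262
pot w_pot [ 284  142   69   66 1880] [0.5973 0.1075 0.0316] 7.045721890340973e-06
```

```bash
python3 - <<'E'
from h import *
im,c=load('w_held')
print(atz('wrist',320,197,.1785,c), atz('wrist',259,245,.1785,c), atz('wrist',382,245,.1785,c))
print(proj('wrist',[[.5975+.031*np.sin(a),.1064+.031*np.cos(a),.1785] for a in(0,1.57,-1.57)],c))
E
```

```text
[0.59760101 0.13977179 0.1785    ] [0.56733354 0.11519669 0.1785    ] [0.62790587 0.11476209 0.1785    ]
[[319.82928518 201.8047255 ]
 [382.33541705 260.10831496]
 [258.52171791 260.88859821]]
```

Emit:
move_arm --rows "0.0018 -0.0002 0.015 0 0 0;0.0018 -0.0002 0.03 0 0 0;0.0018 -0.0002 0.038 0 0 0;0.0018 -0.0002 0.041 0 0 0;0.0018 -0.0002 0.041 0 0 0;0.0018 -0.0002 0.041 0 0 0"

```text
time: 15.18
position: [0.5977, 0.1048, 0.1679]
eef_rot: [-179.9, 0.0, 89.6]
contact_force: [-0.6, 0.6, -1.2]
gripper_width: 0.0158
grip_force: 49.2
```

Emit:
move_arm --rows "0 0 0.001 0 0 0;0 0 0.002 0 0 0;0 0 0.003 0 0 0;0 0 0.004 0 0 0;0 0 0.005 0 0 0;0 0 0.005 0 0 0"

```text
time: 15.68
position: [0.5971, 0.1056, 0.1623]
eef_rot: [-179.8, 0.0, 89.6]
contact_force: [0.5, -0.2, -1.5]
gripper_width: 0.0164
grip_force: 49.2
```

Emit:
move_arm --rows "-0.001 0 0.001 0 0 0;-0.001 0 0.002 0 0 0;-0.001 0 0.003 0 0 0;-0.001 0 0.004 0 0 0;-0.001 0 0.004 0 0 0"

```text
time: 16.1
position: [0.5971, 0.1045, 0.1582]
eef_rot: [-179.8, 0.0, 89.6]
contact_force: [0.6, 0.1, -1.9]
gripper_width: 0.0161
grip_force: 49.1
```

Emit:
move_arm --rows "0 0 0.001 0 0 0;0 0 0.002 0 0 0;0 0 0.003 0 0 0;0 0 0.003 0 0 0"

```text
time: 16.43
position: [0.5972, 0.1045, 0.1555]
eef_rot: [-179.8, 0.0, 89.6]
contact_force: [-1.3, 0.2, -2.3]
gripper_width: 0.016
grip_force: 49.4
```

Emit:
move_arm --rows "0 0 0.0008 0 0 0;0 0 0.0015 0 0 0;0 0 0.0023 0 0 0;0 0 0.0023 0 0 0"

```text
time: 16.77
position: [0.5973, 0.1045, 0.1537]
eef_rot: [-179.9, 0.0, 89.6]
contact_force: [-2.3, 0.2, 5.1]
gripper_width: 0.0158
grip_force: 50.0
```

Emit:
move_arm --rows "0 0 0 0 0 0;0 0 0 0 0 0;0 0 0 0 0 0;0 0 -0.01 0 0 0;0 0 -0.03 0 0 0;0 0 -0.06 0 0 0;0 0 -0.1 0 0 0;0 0 -0.11 0 0 0;0 0 -0.11 0 0 0" --gripper 0.04

```text
time: 17.52
position: [0.6, 0.1043, 0.2676]
eef_rot: [179.7, -0.1, 89.6]
contact_force: [0.2, -0.7, -1.0]
gripper_width: 0.04
grip_force: 0.0
```

```bash
python3 - <<'E'
from h import *
st(); im,c=shot('w_seat'); 
cv2.imwrite('pics/t4.png',cv2.resize(im[100:300,170:470],None,fx=2,fy=2))
hsv=cv2.cvtColor(im,cv2.COLOR_BGR2HSV); m=cv2.inRange(hsv,(20,90,50),(36,255,255)); m=cv2.morphologyEx(m,cv2.MORPH_CLOSE,np.ones((5,5)))
print(circ(im,c,m,.125))
go([.4985,.312,.2],[180,0,114])
E
```

```text
{'time': np.float64(17.5167), 'position': array([0.6   , 0.1043, 0.2676]), 'eef_rot': array([ 1.797047e+02, -5.030000e-02,  8.962470e+01]), 'q': array([-35.0681,  36.1364,  37.8651,  93.8341, -25.1643,  58.486 ,
        10.3634]), 'contact_force': array([ 0.1736, -0.689 , -1.0241]), 'wrist_torque': array([-0.0152, -0.0092,  0.0287]), 'gripper_width': np.float64(0.04), 'grip_force': np.float64(0.0)}
(array([0.5972316 , 0.10891032, 0.03084817]), array([ 279,  156,   76,   75, 3846], dtype=int32))
row 0.2067 -0.1014 0.0652 0.01 -0.003 -4.061 |n 7
```

View pics/t4.png

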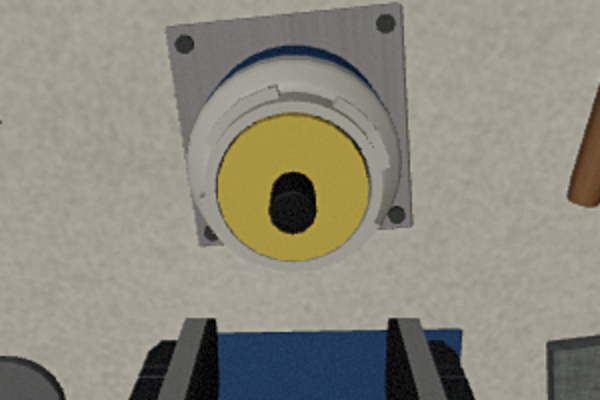

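```bash
python3 - <<'E'
from h import *
im,c=load('w_seat'); ce=np.array([.5972,.1089])
for u,v in [(309,142.5),(309.5,147),(337,149),(336.5,152),(362,183),(358,180),(282,156)]:
  for z in (.106,.110):
    d=atz('wrist',u,v,z,c)[:2]-ce; print((u,v),z,np.hypot(*d).round(4),np.degrees(np.arctan2(d[1],d[0])).round(1))
E
```

```text
(309, 142.5) 0.106 0.0397 98.1
(309, 142.5) 0.11 0.0403 97.8
(309.5, 147) 0.106 0.036 98.4
(309.5, 147) 0.11 0.0366 98.0
(337, 149) 0.106 0.0381 62.3
(337, 149) 0.11 0.0386 63.0
(336.5, 152) 0.106 0.0357 60.9
(336.5, 152) 0.11 0.0362 61.8
(362, 183) 0.106 0.0399 6.0
(362, 183) 0.11 0.0395 7.6
(358, 180) 0.106 0.0367 10.8
(358, 180) 0.11 0.0365 12.5
(282, 156) 0.106 0.0401 135.3
(282, 156) 0.11 0.0403 134.1
```

Seated level and centred: plate centre is (.5972, .1089) with radius 30.9. The thread gap shows between 62° and 98°, so its middle is at 80°. Now the ring.

Emit:
move_arm --rows "0.04 -0.01 0 0 0 -0.5;0.08 -0.03 0 0 0 -1.5;0.12 -0.05 0.01 0 0 -2.5;0.16 -0.08 0.03 0 0 -3.5;0.19 -0.1 0.05 0 0 -4.06;0.207 -0.101 0.065 0.05 0 -4.06;0.207 -0.101 0.065 0.05 0 -4.06;0.207 -0.101 0.065 0.05 0 -4.06;0.207 -0.101 0.065 0.05 0 -4.06" --gripper 0.08

```text
time: 18.32
position: [0.4975, 0.3113, 0.1973]
eef_rot: [-179.4, -0.0, 114.0]
contact_force: [0.8, -1.5, 0.0]
gripper_width: 0.0799
grip_force: 0.0
```

```bash
python3 - <<'E'
from h import *
from scipy.optimize import least_squares
st(); im,c=shot('w_ring2'); hsv=cv2.cvtColor(im,cv2.COLOR_BGR2HSV)
m=cv2.inRange(hsv,(0,120,40),(10,255,255))|cv2.inRange(hsv,(170,120,40),(180,255,255)); m[310:]=0
n,l,s,ce=cv2.connectedComponentsWithStats(m);k=1+np.argmax(s[1:,4]);print(s[k])
ct=max(cv2.findContours((l==k).astype('uint8'),0,1)[0],key=len)[:,0]; ct=ct[ct[:,1]<305]
A=np.array([atz('wrist',*p,.0,c)[:2] for p in ct]);B=np.array([atz('wrist',*p,.025,c)[:2] for p in ct])
# outline is the union of discs z=0 and z=.025 -> min distance
h=least_squares(lambda x:np.minimum(np.hypot(*(A-x[:2]).T),np.hypot(*(B-x[:2]).T))-x[2],[.4985,.312,.047],loss='soft_l1',f_scale=.0005);print('ring',h.x.round(4),h.cost)
hole=((l!=k)*255).astype('uint8'); n,l2,s2,ce2=cv2.connectedComponentsWithStats(hole)
for i in range(1,n):
    if 300<s2[i][4]<8000: print('hole',s2[i],ce2[i],atz('wrist',*ce2[i],.023,c))
cv2.imwrite('pics/t5.png',cv2.resize(im[80:330,170:470],None,fx=2.4,fy=2.4)[:600])
E
```

```text
{'time': np.float64(18.3167), 'position': array([0.4975, 0.3113, 0.1973]), 'eef_rot': array([-1.794405e+02, -1.450000e-02,  1.139719e+02]), 'q': array([-52.9282,  37.9209,  29.5241, 100.7417, -24.0175,  48.2958,
        11.8062]), 'contact_force': array([ 0.7701, -1.5113,  0.0029]), 'wrist_torque': array([-0.0227, -0.029 , -0.0103]), 'gripper_width': np.float64(0.0799), 'grip_force': np.float64(0.0)}
[ 271  134  105  104 7019]
ring [0.4991 0.3113 0.0466] 2.417113105133808e-05
hole [ 302  169   44   41 1429] [323.35689293 189.2183345 ] [0.49918172 0.31148007 0.023     ]
```

View pics/t5.png

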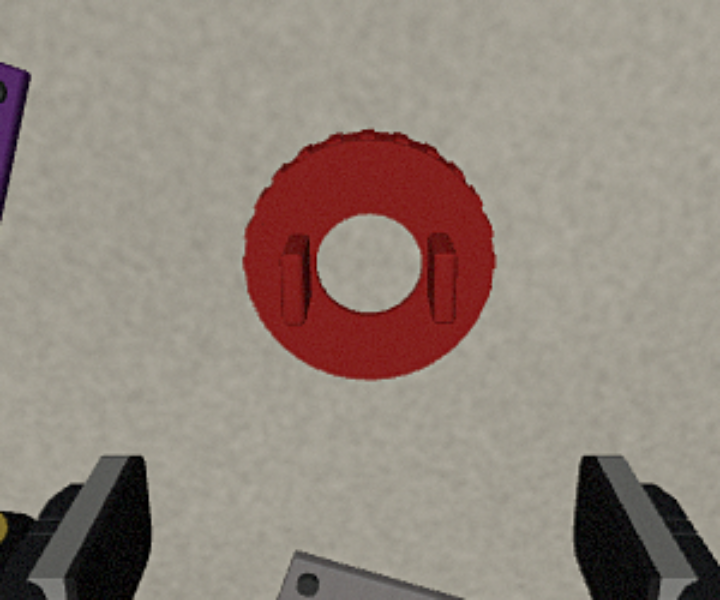

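The ring's tabs lie level in the picture, at (296,288) and (445,287) in the crop, so the tool's yaw already matches them; the centre is (.4992, .3114). Descending.

Emit:
move_arm --rows "-0.0006 0.0016 0.04 -0.07 0 0;-0.0006 0.0016 0.08 -0.07 0 0;-0.0006 0.0016 0.1 -0.07 0 0;-0.0006 0.0016 0.115 -0.07 0 0;-0.0006 0.0016 0.115 -0.07 0 0;-0.0006 0.0016 0.115 -0.07 0 0;-0.0006 0.0016 0.115 -0.07 0 0"

```text
time: 18.95
position: [0.5001, 0.3115, 0.0847]
eef_rot: [179.9, -0.1, 113.9]
contact_force: [-0.1, -0.3, 1.1]
gripper_width: 0.0796
grip_force: 0.0
```

```bash
python3 - <<'E'
from h import *
st(); go([.4992,.3114,.049],[180,0,114])
E
```

```text
{'time': np.float64(18.95), 'position': array([0.5001, 0.3115, 0.0847]), 'eef_rot': array([ 1.798880e+02, -8.540000e-02,  1.138854e+02]), 'q': array([-48.8878,  46.3977,  23.2057, 104.9683, -30.1939,  34.7227,
        16.9914]), 'contact_force': array([-0.0851, -0.2576,  1.1166]), 'wrist_torque': array([0.0354, 0.0064, 0.0006]), 'gripper_width': np.float64(0.0796), 'grip_force': np.float64(0.0)}
row 0.0002 -0.0009 0.0357 0.019 -0.014 -0.019 |n 2
```

Emit:
move_arm --rows "0 -0.001 0.015 0 0 0;0 -0.001 0.025 0 0 0;0 -0.001 0.032 0 0 0;0 -0.001 0.036 0 0 0;0 -0.001 0.036 0 0 0;0 -0.001 0.036 0 0 0"

```text
time: 19.45
position: [0.4978, 0.3118, 0.0475]
eef_rot: [-180.0, -0.1, 114.0]
contact_force: [-0.0, 0.7, 0.3]
gripper_width: 0.0799
grip_force: 0.0
```

Emit:
move_arm --rows "0 0 0 0 0 0;0 0 0 0 0 0;0 0 0 0 0 0;0 0 0 0 0 0;0 0 0 0 0 0" --gripper 0.045 --newtons 60

```text
time: 19.87
position: [0.4981, 0.312, 0.0482]
eef_rot: [180.0, -0.1, 114.0]
contact_force: [-0.2, -0.6, 6.3]
gripper_width: 0.0588
grip_force: 65.3
```

```bash
python3 - <<'E'
from h import *
st(); go([.5975,.1087,.23],[180,0,80])
E
```

```text
{'time': np.float64(19.8667), 'position': array([0.4981, 0.312 , 0.0482]), 'eef_rot': array([ 1.799528e+02, -1.187000e-01,  1.139893e+02]), 'q': array([-47.5301,  49.3865,  20.7487, 105.6872, -31.9893,  30.7378,
        18.5233]), 'contact_force': array([-0.193 , -0.5865,  6.2601]), 'wrist_torque': array([-0.1647,  0.246 ,  0.0281]), 'gripper_width': np.float64(0.0588), 'grip_force': np.float64(65.2669)}
row -0.2258 0.0083 -0.1823 0.002 -0.022 5.665 |n 8
```

Emit:
move_arm --rows "0 0 -0.03 0 0 0;0 0 -0.07 0 0 0;0 0 -0.11 0 0 0.5;-0.02 0 -0.15 0 0 1.5;-0.06 0 -0.175 0 0 2.5;-0.1 0 -0.182 0 0 3.5;-0.14 0.003 -0.182 0 0 4.5;-0.18 0.006 -0.182 0 0 5.6;-0.215 0.008 -0.182 0 0 5.67;-0.225 0.008 -0.182 0 0 5.67;-0.225 0.008 -0.182 0 0 5.67;-0.225 0.008 -0.182 0 0 5.67"

```text
time: 20.87
position: [0.5962, 0.1089, 0.2285]
eef_rot: [-179.8, -0.1, 79.9]
contact_force: [-0.2, 0.2, -2.0]
gripper_width: 0.059
grip_force: 65.5
```

```bash
python3 - <<'E'
from h import *
from scipy.optimize import least_squares
st(); go([.5975,.1094,.175],[180,0,80])
im,c=shot('w_rh'); hsv=cv2.cvtColor(im,cv2.COLOR_BGR2HSV)
m=cv2.inRange(hsv,(0,120,40),(10,255,255))|cv2.inRange(hsv,(170,120,40),(180,255,255))
n,l,s,ce=cv2.connectedComponentsWithStats(m);k=1+np.argmax(s[1:,4]);print(s[k])
ct=max(cv2.findContours((l==k).astype('uint8'),0,1)[0],key=len)[:,0]; ct=ct[ct[:,1]<s[k][1]+s[k][3]*.45]
z0=get_obs()['position'][2]-.0482
A=np.array([atz('wrist',*p,z0,c)[:2] for p in ct]);B=np.array([atz('wrist',*p,z0+.025,c)[:2] for p in ct])
h=least_squares(lambda x:np.minimum(np.hypot(*(A-x).T),np.hypot(*(B-x).T))-.0466,[.5975,.109],loss='soft_l1',f_scale=.0005);print('ring',h.x.round(4),h.cost,len(ct))
E
```

```text
{'time': np.float64(20.8667), 'position': array([0.5962, 0.1089, 0.2285]), 'eef_rot': array([-1.798425e+02, -8.810000e-02,  7.988350e+01]), 'q': array([-36.163 ,  39.2618,  39.3158,  96.4618, -29.404 ,  55.158 ,
         4.0037]), 'contact_force': array([-0.2268,  0.2475, -1.9784]), 'wrist_torque': array([ 0.0811,  0.0512, -0.0694]), 'gripper_width': np.float64(0.059), 'grip_force': np.float64(65.5467)}
row 0.0006 0.0014 0.0535 -0.026 -0.015 -0.019 |n 3
[  224   171   194   185 21773]
ring [0.5958 0.1082] 3.297303629196251e-05 252
```

Emit:
move_arm --rows "0.0006 0.0014 0.015 0 0 0;0.0006 0.0014 0.03 0 0 0;0.0006 0.0014 0.045 0 0 0;0.0006 0.0014 0.055 0 0 0;0.0006 0.0014 0.061 0 0 0;0.0006 0.0014 0.063 0 0 0;0.0006 0.0014 0.063 0 0 0;0.0006 0.0014 0.063 0 0 0"

```text
time: 21.58
position: [0.5981, 0.1103, 0.1664]
eef_rot: [-180.0, -0.1, 80.0]
contact_force: [0.8, -0.1, -0.5]
gripper_width: 0.0587
grip_force: 65.7
```

Emit:
move_arm --rows "0 0 0.001 0 0 0;0 0 0.002 0 0 0;0 0 0.003 0 0 0;0 0 0.004 0 0 0;0 0 0.005 0 0 0;0 0 0.005 0 0 0"

```text
time: 22.08
position: [0.5978, 0.1096, 0.1607]
eef_rot: [-179.9, -0.1, 80.0]
contact_force: [0.3, 0.4, -0.8]
gripper_width: 0.0588
grip_force: 65.7
```

Emit:
move_arm --rows "0 0 0.001 0 0 0;0 0 0.002 0 0 0;0 0 0.003 0 0 0;0 0 0.004 0 0 0;0 0 0.005 0 0 0;0 0 0.005 0 0 0"

```text
time: 22.58
position: [0.5979, 0.1096, 0.1557]
eef_rot: [-179.9, -0.1, 80.0]
contact_force: [-0.4, -0.0, -1.1]
gripper_width: 0.0588
grip_force: 65.7
```

Emit:
move_arm --rows "0 0 0.001 0 0 0;0 0 0.002 0 0 0;0 0 0.003 0 0 0;0 0 0.003 0 0 0"

```text
time: 22.92
position: [0.5979, 0.1096, 0.1527]
eef_rot: [-179.9, -0.1, 80.0]
contact_force: [-0.1, -0.7, -1.6]
gripper_width: 0.0593
grip_force: 65.7
```

Emit:
move_arm --rows "0 0 0.001 0 0 0;0 0 0.002 0 0 0;0 0 0.003 0 0 0;0 0 0.004 0 0 0;0 0 0.004 0 0 0"

```text
time: 23.33
position: [0.5981, 0.1096, 0.1495]
eef_rot: [-179.9, -0.1, 80.0]
contact_force: [-1.4, -0.1, 5.8]
gripper_width: 0.0591
grip_force: 66.3
```

Emit:
move_arm --rows "0 0 0.001 0 0 0;0 0 0.002 0 0 0;0 0 0.0025 0 0 0;0 0 0.0025 0 0 0"

```text
time: 23.67
position: [0.5981, 0.1096, 0.1474]
eef_rot: [-179.9, -0.1, 80.0]
contact_force: [-2.3, -0.3, 9.0]
gripper_width: 0.0591
grip_force: 66.6
```

Emit:
move_arm --rows "0 0 0 0 0 0.5;0 0 0 0 0 1;0 0 0 0 0 1.5;0 0 0 0 0 2;0 0 0 0 0 2.5;0 0 0 0 0 3;0 0 0 0 0 3"

```text
time: 24.25
position: [0.5995, 0.1091, 0.1479]
eef_rot: [179.9, -0.1, 61.8]
contact_force: [-1.3, 0.1, 9.2]
gripper_width: 0.0591
grip_force: 66.7
```

```bash
python3 -c "
from h import *
st()"
```

```text
{'time': np.float64(24.25), 'position': array([0.5995, 0.1091, 0.1479]), 'eef_rot': array([ 1.799022e+02, -1.131000e-01,  6.183410e+01]), 'q': array([-36.2085,  46.2499,  39.983 , 100.0946, -38.6237,  48.1208,
        -6.2672]), 'contact_force': array([-1.3462,  0.058 ,  9.239 ]), 'wrist_torque': array([-0.1827,  0.1138, -0.1812]), 'gripper_width': np.float64(0.0591), 'grip_force': np.float64(66.6999)}
```

Emit:
move_arm --rows "0 -0.0008 0 0 0 0.5;0 -0.0008 0 0 0 1;0 -0.0008 0 0 0 1.5;0 -0.0008 0 0 0 2;0 -0.0008 0 0 0 2.5;0 -0.0008 0 0 0 3;0 -0.0008 0 0 0 3"

```text
time: 24.83
position: [0.5993, 0.1093, 0.148]
eef_rot: [179.9, -0.2, 43.8]
contact_force: [0.5, -1.9, 9.5]
gripper_width: 0.059
grip_force: 66.7
```

```bash
python3 -c "
from h import *
st()"
```

```text
{'time': np.float64(24.8333), 'position': array([0.5993, 0.1093, 0.148 ]), 'eef_rot': array([ 1.798794e+02, -1.638000e-01,  4.383260e+01]), 'q': array([-38.5925,  47.8778,  44.7249, 100.2397, -42.8075,  50.1998,
       -20.6242]), 'contact_force': array([ 0.4917, -1.9102,  9.5253]), 'wrist_torque': array([-0.2374, -0.0958, -0.1529]), 'gripper_width': np.float64(0.059), 'grip_force': np.float64(66.6803)}
```

Emit:
move_arm --rows "0 -0.0006 0 0 0 0.5;0 -0.0006 0 0 0 1;0 -0.0006 0 0 0 1.5;0 -0.0006 0 0 0 2;0 -0.0006 0 0 0 2.5;0 -0.0006 0 0 0 2.5"

```text
time: 25.33
position: [0.5998, 0.1086, 0.1479]
eef_rot: [179.8, -0.2, 28.8]
contact_force: [4.0, -3.0, 5.2]
gripper_width: 0.0592
grip_force: 66.2
```

```bash
python3 -c "
from h import *
st()"
```

```text
{'time': np.float64(25.3333), 'position': array([0.5998, 0.1086, 0.1479]), 'eef_rot': array([179.7594,  -0.2422,  28.7899]), 'q': array([-40.3845,  49.4133,  48.5775, 100.3202, -46.0847,  52.0145,
       -32.8251]), 'contact_force': array([ 3.9752, -3.005 ,  5.1725]), 'wrist_torque': array([-0.5971, -0.7471, -0.2678]), 'gripper_width': np.float64(0.0592), 'grip_force': np.float64(66.2108)}
```

Emit:
move_arm --rows "0.0005 0.0005 0 0 0 0.5;0.0005 0.0005 0 0 0 1;0.0005 0.0005 0 0 0 1.5;0.0005 0.0005 0 0 0 1.5"

```text
time: 25.67
position: [0.6001, 0.1084, 0.1478]
eef_rot: [179.8, -0.2, 19.8]
contact_force: [3.2, -3.4, 4.9]
gripper_width: 0.059
grip_force: 66.3
```

```bash
python3 -c "
from h import *
st()"
```

```text
{'time': np.float64(25.6667), 'position': array([0.6001, 0.1084, 0.1478]), 'eef_rot': array([179.8132,  -0.2344,  19.8201]), 'q': array([-41.3033,  50.3984,  50.7928, 100.261 , -47.918 ,  53.3493,
       -40.2192]), 'contact_force': array([ 3.1575, -3.4333,  4.908 ]), 'wrist_torque': array([-0.668 , -0.6586, -0.2148]), 'gripper_width': np.float64(0.059), 'grip_force': np.float64(66.3096)}
```

Emit:
move_arm --rows "0 0 0 0 0 0.4;0 0 0 0 0 0.8;0 0 0 0 0 1.2;0 0 0 0 0 1.2"

```text
time: 26.0
position: [0.6012, 0.1075, 0.1478]
eef_rot: [179.6, -0.3, 13.0]
contact_force: [5.7, -6.4, 1.6]
gripper_width: 0.0587
grip_force: 82.1
```

```bash
python3 -c "
from h import *
st()"
```

```text
{'time': np.float64(26.0), 'position': array([0.6012, 0.1075, 0.1478]), 'eef_rot': array([179.608 ,  -0.3139,  13.0207]), 'q': array([-42.0314,  51.2125,  52.5133, 100.2033, -49.1959,  54.2033,
       -45.9474]), 'contact_force': array([ 5.6701, -6.363 ,  1.5868]), 'wrist_torque': array([-1.2632, -1.4309,  1.7719]), 'gripper_width': np.float64(0.0587), 'grip_force': np.float64(82.1108)}
```

The torque jumped to 1.8 N m at yaw 13°, where I expected the stop at about 15°. I'll ease the torque slightly, let go and rise.

Emit:
move_arm --rows "0 0 0 0 0 -0.2;0 0 0 0 0 -0.2"

```text
time: 26.17
position: [0.6012, 0.1075, 0.1479]
eef_rot: [179.7, -0.3, 14.1]
contact_force: [5.8, -5.5, 1.8]
gripper_width: 0.0593
grip_force: 80.1
```

Emit:
move_arm --rows "0 0 0 0 0 0;0 0 0 0 0 0;0 0 0 0 0 0;0 0 0 0 0 0;0 0 -0.01 0 0 0;0 0 -0.03 0 0 0;0 0 -0.06 0 0 0;0 0 -0.1 0 0 0;0 0 -0.13 0 0 0;0 0 -0.13 0 0 0;0 0 -0.13 0 0 0" --gripper 0.08

```text
time: 27.08
position: [0.5984, 0.11, 0.2788]
eef_rot: [-179.9, -0.2, 14.0]
contact_force: [-0.2, 0.2, -1.5]
gripper_width: 0.0801
grip_force: 0.0
```

```bash
python3 - <<'E'
from h import *
from scipy.optimize import least_squares
st(); im,c=shot('w_end'); hsv=cv2.cvtColor(im,cv2.COLOR_BGR2HSV)
m=cv2.inRange(hsv,(0,120,40),(10,255,255))|cv2.inRange(hsv,(170,120,40),(180,255,255)); m[330:]=0
n,l,s,ce=cv2.connectedComponentsWithStats(m);k=1+np.argmax(s[1:,4]);print(s[k])
ct=max(cv2.findContours((l==k).astype('uint8'),0,1)[0],key=len)[:,0]
def f(x):
    o=[]
    A=np.array([atz('wrist',*p,x[2],c)[:2] for p in ct]);B=np.array([atz('wrist',*p,x[2]+.025,c)[:2] for p in ct])
    return np.minimum(np.hypot(*(A-x[:2]).T),np.hypot(*(B-x[:2]).T))-.0466
h=least_squares(f,[.598,.1085,.1],loss='soft_l1',f_scale=.0005,x_scale=[.01,.01,.01]);print('ring xy, lower edge z (home .0995)',h.x.round(4),h.cost)
E
```

```text
{'time': np.float64(27.0833), 'position': array([0.5984, 0.11  , 0.2788]), 'eef_rot': array([-1.798921e+02, -1.774000e-01,  1.397660e+01]), 'q': array([-45.4147,  43.0549,  59.6325,  93.2632, -39.8952,  67.2091,
       -52.3149]), 'contact_force': array([-0.1648,  0.2464, -1.481 ]), 'wrist_torque': array([ 0.0248, -0.0091,  0.0389]), 'gripper_width': np.float64(0.0801), 'grip_force': np.float64(0.0)}
[ 270  137  111  110 7859]
ring xy, lower edge z (home .0995) [0.5976 0.1078 0.1001] 2.6482625766910052e-05
```

```bash
python3 -c "
from bench import *
print(sign_off())"
```

```text
the job is handed in; nothing more can be done
None
```

The job is handed in: the yellow disk was laid on the mat, then seated level in the pot. The red ring is screwed clockwise to its stop and released, with its lower edge measured at 100.1 mm against 99.5 mm for fully home; robot time was about 27 s of the 72 s allowed.

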